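Turn the tile trivet glazed side up at the steel upstand

ROBOT

A 6-joint arm with a two-finger parallel gripper is mounted at the origin on a cart in front of the work surface, level with it; the furniture and walls round the work are solid. World frame = base frame: x ahead of the robot, y to its left, z up, the work surface at z = 0. Lengths are in m, angles in rad, forces in N, time in s.
With the tool pointing down it reaches from about 0.3 to 0.775 m from the base axis. Payload 14.6 kg.
Tool frame: the origin (TCP) lies between the finger pads; the fingertips stand 25 mm ahead of it and the grasp point (between the pads) lies 6 mm ahead of it (robot.tip_extent is the distance from the TCP to the fingertips, in m); z points along the fingers, y is the line along which they close (so a half turn about z gives the same grasp; the last joint's range is limited). The gripper opens to 94 mm and grips with 3 to 60 N. Pads are 16 mm wide; open, the fingers measure 119 mm over their backs; the gripper's body (75 mm by 177 mm) begins 78 mm behind the grasp point.
Start: joints at [1.112, 0.3, 1.521, -0, 1.321, -0.067], TCP at [0.21, 0.508, 0.23] pointing down, gripper open.
Joint ranges: [-3.03, 3.03], [-0.79, 2.21], [0.23, 2.52], [-1.04, 4.18], [0, 3.07], [-2.55, 2.55]. Speed limits (rad/s): [2.22, 2.22, 2.57, 3.14, 3.14, 3.14].

INTERFACE

Orientations are given as a rotation vector (axis times angle).
In Python, from bench import read_state, optics, robot gives the robot as it stands.
- The arm moves only by the tool play_rows, never from a script. Its argument "commands" is a list of rows, each an object of numbers: "jaw": the closure, from -1 (fully open) to 1 (shut); "x", "y", "z": the shift along the world's x, y, z normalised to -1 to 1, where 1 is 200 mm; "rx", "ry", "rz": the turn, a rotation vector about the world's x, y, z normalised to -1 to 1, where 1 is 60 degrees. In form: [{"jaw": .., "x": .., "y": .., "z": .., "rx": .., "ry": .., "rz": ..}, ...]. A call has exactly 5 rows; each row shifts and turns the commanded pose from where the row before left it; what a row does not reach is not made up. A row lasts 1/10 s, in which the tool goes at most 50 mm and 8.59 degrees, less where a joint would pass 70% of its speed; a pose out of reach is approached as far as the arm can. A call with a number of a shift or a turn outside -1 to 1 is refused whole. A call with a gripper value outside its range is refused whole. The fingers move at their own pace and stop on an object; the grip force is fixed at half the most. Time passes only in rows, so rows that do not move let the fingers close, or fill a call up. It gives the time, the measured TCP pose, the force, the opening and the grip force at its end, in the units of the state.
- read_state(): the state, without advancing time (a new reading comes with each control period).
- optics.grab_frame(name): name is "scene" or "top"; returns the picture (480x640x3 uint8, red, green, blue); there is no depth.
- optics.camera_model(name): a dict with "camera_matrix" (3x3 intrinsics, pixels), "R" (3x3) and "t" (3): a world point X has camera coordinates R X + t. Camera axes: x right, y down, z forward; pixel columns grow to the right and rows downward; lengths in m; the calibration is good to about 2 mm. A picture is of the moment at which its call begins. camera_model takes no time and is no camera call.
- robot.finish_job(): hands the job in; it is judged then, once.
The state is a dict: "clock": time; "qpos": joint angles; "qd": joint speeds; "joint_torque": joint torques, N m; "position": TCP position; "orientation": TCP orientation; "wrist_force": force on the tool from outside, world axes, zero at the start; "wrist_torque": the same for the moment, N m; "width": finger opening in m; "grip_force": force on a finger pad.
Only numpy, scipy, OpenCV 4.12 (cv2) and the standard library are available. Lean on these libraries where they do the work, as an engineer would, in place of code of your own. Each camera call takes 0.05 s, during which the arm holds its last target. There are 200 camera calls.

TASK

The tile trivet in front of the steel upstand lies cork side up. Turn it over without lifting it off the worktop: push it along the worktop and up the curved upstand until it stands leaning there, then tip its top back over towards where it came from, so that it lies flat on the worktop, blue glazed side up. Leave the other tile, which already lies right side up, and the espresso cup as they are.

Things in the scene. Friction and masses are not known exactly. Their poses are not given: they have to be found in the camera images.
- trivet: square tile 110 x 110 x 10 mm, 0.22 kg, one face blue glazed with white lines, the other brown cork. Starts cork up, its near side 5 to 27 mm short of the upstand's foot and square to it within 10 degrees. Origin at its centre (5 mm up when flat); z points out of the cork face (up at the start), x and y along its sides. The coffee machine's drip tray begins at y = 0.316 m
- upstand: fixed steel wall 180 mm wide, 64 mm high, front face curving up from 40 to 70 degrees. Origin on the worktop, middle of the foot line; x points level into the wall (the way to push), y along it. Lip 41 to 49 mm along x, flange behind it to 67 mm, then free. A tile pushed till its rear edge is at the foot line leans by itself on the lip at 55 degrees, top edge 90 mm up, 25 mm above the lip
- coaster: an identical tile (110 x 110 x 10 mm) that already lies blue glazed side up, apart on the right; not to be moved. Origin at its centre, z axis out of the glazed face
- cup_center (a point): centre (28 mm up) of the cream espresso cup, 62 x 91 x 56 mm with its handle, behind on the right; not to be disturbed
Mind the look-alikes: they are no part of the job. What is shaped like the trivet but yellow is not meant.

How it is judged:
By the outcome, as a careful person would: the job done as asked, in the order asked, and still so for the second after the job is handed in, with the robot touching nothing.
It also fails if it takes over 45 s, if anything falls off the work surface, if the arm or the gripper's body presses on something with over 40 N, if the wrist force passes 120 N, or if a joint passes its speed limit or range.

## Working session

There is one attempt and no reset: what is moved stays moved. The work goes in short steps, Python scripts to look and compute and a tool call to move; the robot and the scene stay as the last step left them, time stands still between calls to the robot, and variables do not carry over. Pictures are saved under pics/ and viewed, at most 10 in all, crops included, and the job is handed in when it is done.

Besides the shell and the picture viewer there is one more tool, called after "Call:" by a JSON object that holds its "fn" and its "kwargs", one argument or row to a line. play_rows: Moves the arm, as the interface text tells. Scaled input: -1 to 1 covers 200 mm each way for a shift and 60 degrees each way for a turn. Its arguments: {"type":"object","properties":{"commands":{"type":"array","items":{"type":"object","properties":{"jaw":{"type":"number"},"x":{"type":"number","minimum":-1,"maximum":1},"y":{"type":"number","minimum":-1,"maximum":1},"z":{"type":"number","minimum":-1,"maximum":1},"rx":{"type":"number","minimum":-1,"maximum":1},"ry":{"type":"number","minimum":-1,"maximum":1},"rz":{"type":"number","minimum":-1,"maximum":1}}}}},"required":["commands"]}

```bash
mkdir -p pics; python3 - <<'E'
from bench import read_state, optics, robot
import cv2,numpy as np
a=optics.grab_frame("scene");b=optics.grab_frame("top")
cv2.imwrite("pics/s0.png",a[:,:,::-1]);cv2.imwrite("pics/t0.png",b[:,:,::-1])
for n in("scene","top"):
    m=optics.camera_model(n);print(n,m["camera_matrix"],m["R"],m["t"], -np.array(m["R"]).T@m["t"])
s=read_state();print(s)
E
```

```text
scene [[530.90576837   0.         314.92086842]
 [  0.         530.90576837 243.56284509]
 [  0.           0.           1.        ]] [[ 0.75617513 -0.65436591  0.00210304]
 [-0.2807159  -0.32729071 -0.90226347]
 [ 0.59109877  0.68167884 -0.43118001]] [-0.43341595  0.1774562   0.9833696 ] [-0.20371541 -0.89587511  0.58503306]
top [[527.20884628   0.         324.97484583]
 [  0.         527.20884628 231.6783558 ]
 [  0.           0.           1.        ]] [[-2.26383093e-02 -9.99740222e-01 -2.64507811e-03]
 [-9.94476181e-01  2.27901904e-02 -1.02458441e-01]
 [ 1.02492106e-01  3.10981298e-04 -9.94733769e-01]] [-0.06636591  0.51220123  0.97995192] [ 0.40743218 -0.07832658  1.02709506]
{'clock': 0.1, 'qpos': array([ 1.11240388e+00,  3.00417281e-01,  1.52150638e+00,  4.73262643e-06,
        1.32068929e+00, -6.65924360e-02]), 'qd': array([ 0.00119726, -0.00224283, -0.00205093,  0.00164091, -0.00072313,
        0.00054287]), 'joint_torque': array([ 5.97477924e-05, -5.32649159e+01, -3.53278649e+01,  7.08675664e-02,
        2.35582731e-02, -9.02767397e-05]), 'position': array([0.20992698, 0.5081417 , 0.22994743]), 'orientation': array([-6.11458475e-01, -3.08123827e+00,  1.54579212e-03]), 'wrist_force': array([ 0.71667438,  0.72114977, -0.59932824]), 'wrist_torque': array([-0.0095976 , -0.01918185, -0.03921431]), 'grip_force': 0.0, 'width': 0.09398932348390672}
```

View pics/s0.png

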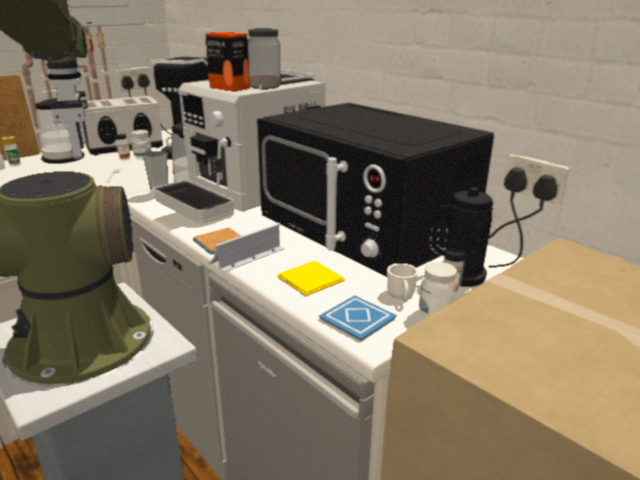

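View pics/t0.png

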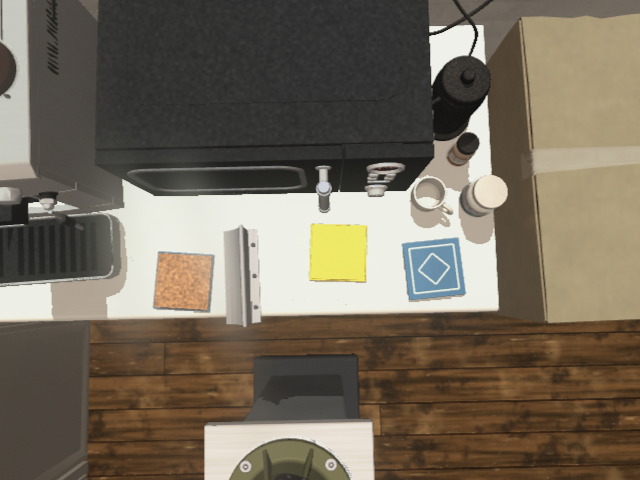

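The top view shows two look-alikes. The cork tile at (184,281), left of the upstand at (225-262, 225-325), is the trivet: brown cork up, just short of the upstand. The yellow tile at (338,252) isn't it, and the blue one at (434,268) is the coaster. The drip tray ends at column 118, so the push goes to the image right (-y).

```bash
cat > h.py <<'E'
from bench import read_state, optics, robot
import cv2,numpy as np
from scipy.spatial.transform import Rotation as Ro
def ray(n,px,z):
    m=optics.camera_model(n);K=np.array(m["camera_matrix"]);R=np.array(m["R"]);t=np.array(m["t"])
    px=np.atleast_2d(px).astype(float);d=(np.c_[px,np.ones(len(px))]@np.linalg.inv(K).T)@R;c=-R.T@t
    return c+d*((z-c[2])/d[:,2])[:,None]
def tilemask(im,lo,hi):
    return cv2.inRange(cv2.cvtColor(im,cv2.COLOR_RGB2HSV),lo,hi)
E
python3 - <<'E'
from h import *
b=cv2.imread("pics/t0.png")[:,:,::-1].copy()
m=tilemask(b,(5,90,80),(20,255,255));m[:220]=0;m[316:]=0;m[:,:140]=0;m[:,225:]=0
c=max(cv2.findContours(m,0,2)[0],key=cv2.contourArea)
w=ray("top",c[:,0],0.01)[:,:2].astype(np.float32)
print(cv2.contourArea(c),cv2.minAreaRect(w),cv2.boxPoints(cv2.minAreaRect(w)))
crop=cv2.resize(b[210:340,110:300],None,fx=4,fy=4,interpolation=cv2.INTER_CUBIC);cv2.imwrite("pics/c0.png",crop[:,:,::-1])
E
```

```text
2625.0 ((0.42350807785987854, 0.19734802842140198), (0.10221166908740997, 0.1027790904045105), 85.1749496459961) [[0.36800197 0.15074587]
 [0.4704168  0.14210075]
 [0.4790142  0.24395019]
 [0.37659934 0.2525953 ]]
```

View pics/c0.png

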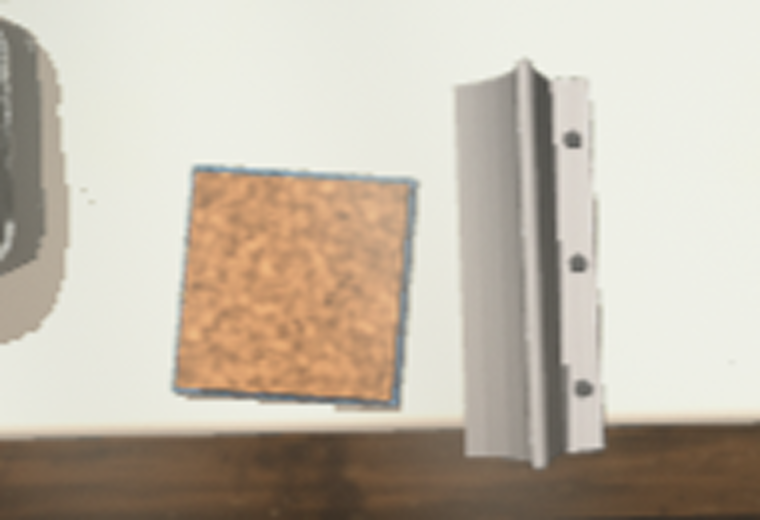

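The crop confirms it: a cork tile with a thin blue rim, and the upstand with its concave face towards the tile. The foot line runs from crop (455,85) to (464,456), and a low bolted flange is on the far side.

```bash
python3 - <<'E'
from h import *
f=ray("top",[[223.75,231.25],[226,324]],0);l=ray("top",[[240,225],[245,326.25]],.064);g=ray("top",[[257.5,229.5],[261,321.75]],0.002)
for n,p in(("foot",f),("lip",l),("flange",g)):
    d=p[0]-p[1];print(n,p.round(4).tolist(),"len",np.linalg.norm(d),"ang",np.degrees(np.arctan2(d[1],d[0])))
print(ray("top",[[110,318],[300,315]],0), ray("top",[[118,260],[300,185]],0.04))
print("yellow",ray("top",[[310,225],[310,280]],0.01))
s=read_state();print(Ro.from_rotvec(s["orientation"]).as_matrix())
E
```

```text
foot [[0.5186, 0.1203, 0.0], [0.339, 0.1165, 0.0]] len 0.17965293797278692 ang 1.2120902117008363
lip [[0.5226, 0.078, 0.064], [0.3385, 0.0701, 0.064]] len 0.18424490789847908 ang 2.456029144994548
flange [[0.5204, 0.0539, 0.002], [0.3419, 0.0488, 0.002]] len 0.17850334433985315 ang 1.6140510412837223
[[ 0.35548359  0.34015999  0.        ]
 [ 0.35296265 -0.02622776  0.        ]] [[ 0.46468645  0.3109196   0.04      ]
 [ 0.59934921 -0.03260172  0.04      ]]
yellow [[ 0.5259299  -0.04922865  0.01      ]
 [ 0.41957372 -0.04712998  0.01      ]]
[[-9.24222754e-01  3.81853496e-01 -4.55604198e-04]
 [ 3.81853761e-01  9.24222306e-01 -9.12944777e-04]
 [ 7.24684076e-05 -1.01773851e-03 -9.99999479e-01]]
```

Call:
{"fn": "play_rows", "kwargs": {
  "commands": [
    {"jaw": -0.4,"x": 0,"y": -0.2,"z": 0,"rx": 0,"ry": 0,"rz": -0.11},
    {"jaw": -0.4,"x": 0,"y": -0.2,"z": 0,"rx": 0,"ry": 0,"rz": -0.11},
    {"jaw": -0.4,"x": 0,"y": -0.2,"z": 0,"rx": 0,"ry": 0,"rz": -0.11},
    {"jaw": -0.4,"x": 0,"y": -0.2,"z": 0,"rx": 0,"ry": 0,"rz": -0.11},
    {"jaw": -0.4,"x": 0,"y": -0.2,"z": 0,"rx": 0,"ry": 0,"rz": -0.11}
  ]
}}

```text
clock: 0.6
position: [0.2096, 0.3067, 0.2301]
orientation: [-1.468, -2.778, 0.001]
wrist_force: [0.1, -0.7, 0.4]
width: 0.0658
grip_force: 0.0
```

Call:
{"fn": "play_rows", "kwargs": {
  "commands": [
    {"jaw": -0.4,"x": 0.2,"y": -0.025,"z": 0,"rx": 0,"ry": 0,"rz": -0.11},
    {"jaw": -0.4,"x": 0.2,"y": -0.025,"z": 0,"rx": 0,"ry": 0,"rz": -0.11},
    {"jaw": -0.4,"x": 0.2,"y": -0.025,"z": 0,"rx": 0,"ry": 0,"rz": -0.11},
    {"jaw": -0.4,"x": 0.2,"y": -0.025,"z": 0,"rx": 0,"ry": 0,"rz": -0.11},
    {"jaw": -0.4,"x": 0.2,"y": -0.025,"z": 0,"rx": 0,"ry": 0,"rz": -0.11}
  ]
}}

```text
clock: 1.1
position: [0.4116, 0.2827, 0.2302]
orientation: [-2.197, -2.246, 0.0]
wrist_force: [-0.9, -0.5, 0.5]
width: 0.0658
grip_force: 0.0
```

```bash
cat > st.py <<'E'
from h import *
s=read_state();R=Ro.from_rotvec(s["orientation"]).as_matrix()
print(s["clock"],s["position"].round(4),"yaw",np.degrees(np.arctan2(R[1,1],R[0,1])).round(2),"z",R[:,2].round(3),"F",s["wrist_force"].round(2),s["width"])
E
python3 st.py; python3 -c "from h import *; print(robot.tip_extent)"
```

```text
1.1 [0.4116 0.2827 0.2302] yaw 1.27 z [-0. -0. -1.] F [-0.89 -0.5   0.49] 0.06583943372473255
0.025
```

Call:
{"fn": "play_rows", "kwargs": {
  "commands": [
    {"jaw": -0.4,"x": 0.035,"y": 0.01,"z": -0.24,"rx": 0,"ry": 0,"rz": 0},
    {"jaw": -0.4,"x": 0.035,"y": 0.005,"z": -0.24,"rx": 0,"ry": 0,"rz": 0},
    {"jaw": -0.4,"x": 0,"y": 0,"z": -0.24,"rx": 0,"ry": 0,"rz": 0},
    {"jaw": -0.4,"x": 0,"y": 0,"z": -0.2,"rx": 0,"ry": 0,"rz": 0},
    {"jaw": -0.4,"x": 0,"y": 0,"z": -0.08,"rx": 0,"ry": 0,"rz": 0}
  ]
}}

```text
clock: 1.6
position: [0.4222, 0.2852, 0.0265]
orientation: [-2.19, -2.25, 0.009]
wrist_force: [-0.5, -0.1, 0.6]
width: 0.0658
grip_force: 0.0
```

```bash
python3 st.py; python3 - <<'E'
from h import *
a=optics.grab_frame("scene");cv2.imwrite("pics/s1.png",cv2.resize(a[140:300,140:340],None,fx=3.5,fy=3.5)[:,:,::-1])
E
```

```text
1.6 [0.4222 0.2852 0.0265] yaw 1.54 z [-0.005 -0.003 -1.   ] F [-0.47 -0.11  0.56] 0.06575299424868362
```

View pics/s1.png

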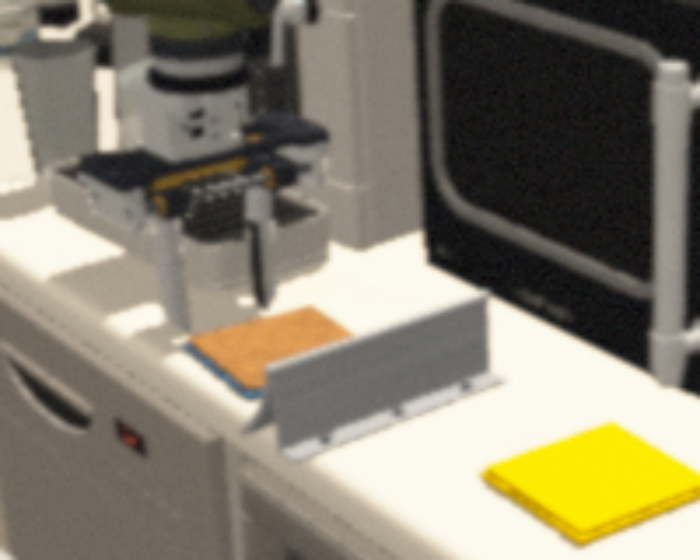

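The picture shows both fingers down behind the tile's rear edge, between it and the drip tray. Pushing now.

Call:
{"fn": "play_rows", "kwargs": {
  "commands": [
    {"jaw": -0.4,"x": 0,"y": -0.05,"z": -0.01,"rx": 0,"ry": 0,"rz": 0},
    {"jaw": -0.4,"x": 0.002,"y": -0.05,"z": 0,"rx": 0,"ry": 0,"rz": 0},
    {"jaw": -0.4,"x": 0.002,"y": -0.04,"z": 0,"rx": 0,"ry": 0,"rz": 0},
    {"jaw": -0.4,"x": 0.002,"y": -0.04,"z": 0,"rx": 0,"ry": 0,"rz": 0},
    {"jaw": -0.4,"x": 0.002,"y": -0.04,"z": 0,"rx": 0,"ry": 0,"rz": 0}
  ]
}}

```text
clock: 2.15
position: [0.4261, 0.2418, 0.0293]
orientation: [2.191, 2.251, 0.003]
wrist_force: [-0.1, 2.2, 2.8]
width: 0.0652
grip_force: 1.5
```

Call:
{"fn": "play_rows", "kwargs": {
  "commands": [
    {"jaw": -0.4,"x": 0.002,"y": -0.04,"z": 0,"rx": 0,"ry": 0,"rz": 0},
    {"jaw": -0.4,"x": 0.002,"y": -0.04,"z": 0,"rx": 0,"ry": 0,"rz": 0},
    {"jaw": -0.4,"x": 0.002,"y": -0.04,"z": 0,"rx": 0,"ry": 0,"rz": 0},
    {"jaw": -0.4,"x": 0.002,"y": -0.04,"z": 0,"rx": 0,"ry": 0,"rz": 0},
    {"jaw": -0.4,"x": 0.002,"y": -0.04,"z": 0,"rx": 0,"ry": 0,"rz": 0}
  ]
}}

```text
clock: 2.65
position: [0.4278, 0.2021, 0.0287]
orientation: [-2.191, -2.251, -0.002]
wrist_force: [-0.0, 5.0, -1.6]
width: 0.066
grip_force: 2.3
```

```bash
python3 st.py; python3 - <<'E'
from h import *
a=optics.grab_frame("scene");b=optics.grab_frame("top")
a=cv2.resize(a[170:290,180:310],(390,360));b=cv2.resize(b[210:330,140:270],(390,360))
cv2.imwrite("pics/s2.png",np.hstack([a,b])[:,:,::-1])
E
```

```text
2.65 [0.4278 0.2021 0.0287] yaw 1.56 z [ 0.001  0.001 -1.   ] F [-0.    5.03 -1.56] 0.066039392130486
```

View pics/s2.png

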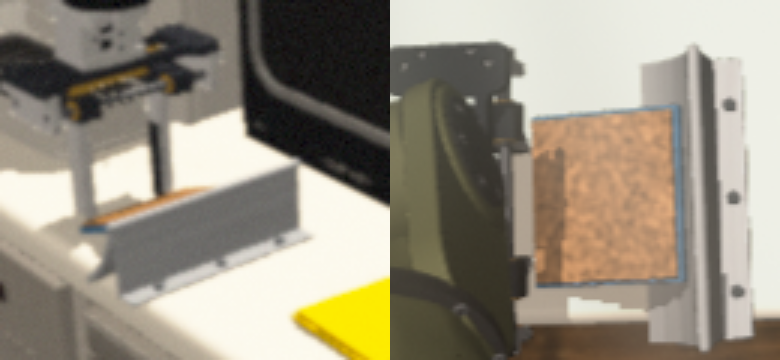

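The tile is square to the wall and climbing the curve. Pushing on.

Call:
{"fn": "play_rows", "kwargs": {
  "commands": [
    {"jaw": -0.4,"x": 0.001,"y": -0.04,"z": -0.003,"rx": 0,"ry": 0,"rz": 0},
    {"jaw": -0.4,"x": 0.001,"y": -0.04,"z": -0.003,"rx": 0,"ry": 0,"rz": 0},
    {"jaw": -0.4,"x": 0.001,"y": -0.03,"z": 0,"rx": 0,"ry": 0,"rz": 0},
    {"jaw": -0.4,"x": 0.001,"y": -0.03,"z": 0,"rx": 0,"ry": 0,"rz": 0},
    {"jaw": -0.4,"x": 0.001,"y": -0.03,"z": 0,"rx": 0,"ry": 0,"rz": 0}
  ]
}}

```text
clock: 3.25
position: [0.4285, 0.168, 0.0272]
orientation: [2.191, 2.252, -0.0]
wrist_force: [-0.0, 2.1, -0.3]
width: 0.0657
grip_force: 0.8
```

Call:
{"fn": "play_rows", "kwargs": {
  "commands": [
    {"jaw": -0.4,"x": 0.001,"y": -0.03,"z": 0,"rx": 0,"ry": 0,"rz": 0},
    {"jaw": -0.4,"x": 0.001,"y": -0.03,"z": 0,"rx": 0,"ry": 0,"rz": 0},
    {"jaw": -0.4,"x": 0.001,"y": -0.03,"z": 0,"rx": 0,"ry": 0,"rz": 0},
    {"jaw": -0.4,"x": 0.001,"y": -0.02,"z": 0,"rx": 0,"ry": 0,"rz": 0},
    {"jaw": -0.4,"x": 0.001,"y": -0.01,"z": 0,"rx": 0,"ry": 0,"rz": 0}
  ]
}}

```text
clock: 3.75
position: [0.4296, 0.1439, 0.0272]
orientation: [-2.192, -2.251, 0.0]
wrist_force: [-0.1, 1.8, -0.6]
width: 0.0657
grip_force: 0.8
```

```bash
python3 st.py; python3 - <<'E'
from h import *
a=optics.grab_frame("scene");b=optics.grab_frame("top")
a=cv2.resize(a[170:290,180:310],(390,360));b=cv2.resize(b[210:330,140:270],(390,360))
cv2.imwrite("pics/s3.png",np.hstack([a,b])[:,:,::-1])
E
```

```text
3.75 [0.4296 0.1439 0.0272] yaw 1.53 z [-0. -0. -1.] F [-0.13  1.82 -0.63] 0.06566490565577902
```

View pics/s3.png

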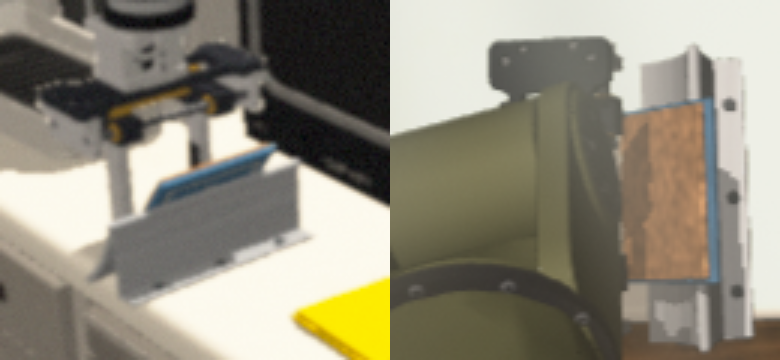

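The tile stands leaning with its top above the lip; I judge it about 8–10 mm short of the foot line.

Call:
{"fn": "play_rows", "kwargs": {
  "commands": [
    {"jaw": -0.4,"x": 0,"y": -0.01,"z": 0,"rx": 0,"ry": 0,"rz": 0},
    {"jaw": -0.4,"x": 0,"y": -0.01,"z": 0,"rx": 0,"ry": 0,"rz": 0},
    {"jaw": -0.4,"x": 0,"y": -0.01,"z": 0,"rx": 0,"ry": 0,"rz": 0},
    {"jaw": -0.4,"x": 0,"y": 0,"z": 0,"rx": 0,"ry": 0,"rz": 0},
    {"jaw": -0.4,"x": 0,"y": 0,"z": 0,"rx": 0,"ry": 0,"rz": 0}
  ]
}}

```text
clock: 4.35
position: [0.4296, 0.1383, 0.0273]
orientation: [2.191, 2.251, -0.0]
wrist_force: [0.5, -0.0, -0.4]
width: 0.0657
grip_force: 0.2
```

```bash
python3 st.py; python3 - <<'E'
from h import *
# top edge of tile seen in the scene camera: blue pixels
a=optics.grab_frame("scene");m=tilemask(a,(95,80,40),(120,255,255));m[:190]=0;m[290:]=0;m[:,:210]=0;m[:,300:]=0
c=max(cv2.findContours(m,0,2)[0],key=cv2.contourArea)[:,0];print(len(c),c[c[:,0].argmax()],c[c[:,1].argmin()],c[c[:,0].argmin()])
b=optics.grab_frame("top");m=tilemask(b,(95,80,40),(120,255,255));m[:220]=0;m[310:]=0;m[:,:200]=0;m[:,275:]=0
c=max(cv2.findContours(m,0,2)[0],key=cv2.contourArea)[:,0];print(c.min(0),c.max(0))
for z in(.085,.09,.095):print(z,ray("top",[[c[:,0].max(),c[:,1].min()],[c[:,0].max(),c[:,1].max()]],z).round(4).tolist())
E
```

```text
4.35 [0.4296 0.1383 0.0273] yaw 1.55 z [-0. -0. -1.] F [ 0.54 -0.01 -0.38] 0.06568423641176718
62 [272 216] [270 216] [231 236]
[245 244] [247 262]
0.085 [[0.4855, 0.0622, 0.085], [0.4532, 0.0625, 0.085]]
0.09 [[0.4851, 0.0615, 0.09], [0.453, 0.0617, 0.09]]
0.095 [[0.4847, 0.0607, 0.095], [0.4528, 0.061, 0.095]]
```

Call:
{"fn": "play_rows", "kwargs": {
  "commands": [
    {"jaw": -0.4,"x": 0,"y": -0.01,"z": 0,"rx": 0,"ry": 0,"rz": 0},
    {"jaw": -0.4,"x": 0,"y": -0.01,"z": 0,"rx": 0,"ry": 0,"rz": 0},
    {"jaw": -0.4,"x": 0,"y": -0.005,"z": 0,"rx": 0,"ry": 0,"rz": 0},
    {"jaw": -0.4,"x": 0,"y": 0,"z": 0,"rx": 0,"ry": 0,"rz": 0},
    {"jaw": -0.4,"x": 0,"y": 0,"z": 0,"rx": 0,"ry": 0,"rz": 0}
  ]
}}

```text
clock: 4.95
position: [0.4299, 0.1347, 0.0277]
orientation: [-2.191, -2.25, -0.004]
wrist_force: [-2.0, 16.8, 3.5]
width: 0.066
grip_force: 8.5
```

```bash
cat > edge.py <<'E'
from h import *
b=optics.grab_frame("top");m=tilemask(b,(95,80,40),(120,255,255));m[:220]=0;m[316:]=0;m[:,:120]=0;m[:,275:]=0
c=max(cv2.findContours(m,0,2)[0],key=cv2.contourArea)[:,0];print(len(c),c.min(0),c.max(0))
print(ray("top",[[c[:,0].max(),c[:,1].min()],[c[:,0].max(),c[:,1].max()]],.09).round(4).tolist())
E
python3 st.py; python3 edge.py
```

```text
4.95 [0.4299 0.1347 0.0277] yaw 1.53 z [ 0.001  0.003 -1.   ] F [-1.96 16.85  3.54] 0.06596892494021575
14 [245 243] [247 261]
[[0.4869, 0.0615, 0.09], [0.4548, 0.0617, 0.09]]
```

Force rose to 17 N, so the tile is seated. Backing off gently, then up.

Call:
{"fn": "play_rows", "kwargs": {
  "commands": [
    {"jaw": -0.4,"x": 0,"y": 0.015,"z": 0,"rx": 0,"ry": 0,"rz": 0},
    {"jaw": -0.4,"x": 0,"y": 0.02,"z": 0,"rx": 0,"ry": 0,"rz": 0},
    {"jaw": -0.4,"x": 0,"y": 0.05,"z": 0,"rx": 0,"ry": 0,"rz": 0},
    {"jaw": -0.4,"x": 0,"y": 0.1,"z": 0,"rx": 0,"ry": 0,"rz": 0},
    {"jaw": -0.4,"x": 0,"y": 0.1,"z": 0.05,"rx": 0,"ry": 0,"rz": 0}
  ]
}}

```text
clock: 5.5
position: [0.429, 0.191, 0.0365]
orientation: [-2.191, -2.25, 0.003]
wrist_force: [-0.2, 1.1, -0.2]
width: 0.0657
grip_force: 0.0
```

```bash
python3 st.py; python3 - <<'E'
from h import *
a=optics.grab_frame("scene");b=optics.grab_frame("top")
a=cv2.resize(a[170:290,180:310],(390,360));b=cv2.resize(b[210:330,140:270],(390,360))
cv2.imwrite("pics/s4.png",np.hstack([a,b])[:,:,::-1])
E
```

```text
5.5 [0.429  0.191  0.0365] yaw 1.52 z [-0.002 -0.001 -1.   ] F [-0.17  1.08 -0.18] 0.0656822286855448
```

View pics/s4.png

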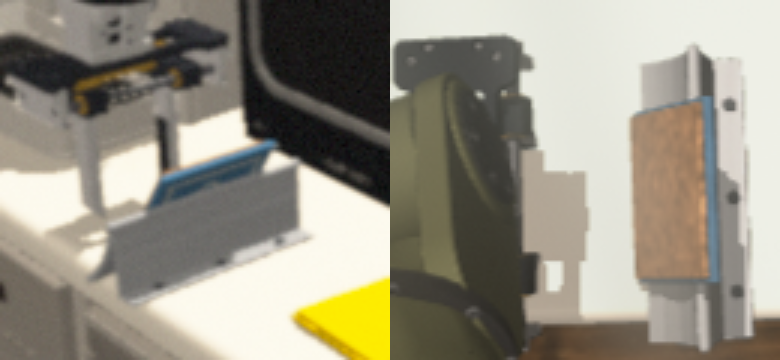

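The tile leans by itself, square to the wall, with its top edge about 25 mm above the lip. Now over the wall and behind it.

Call:
{"fn": "play_rows", "kwargs": {
  "commands": [
    {"jaw": -0.4,"x": 0,"y": 0,"z": 0.2,"rx": 0,"ry": 0,"rz": 0},
    {"jaw": -0.4,"x": 0,"y": 0,"z": 0.2,"rx": 0,"ry": 0,"rz": 0},
    {"jaw": -0.4,"x": 0,"y": 0,"z": 0.2,"rx": 0,"ry": 0,"rz": 0},
    {"jaw": -0.4,"x": 0,"y": 0,"z": 0.2,"rx": 0,"ry": 0,"rz": 0},
    {"jaw": -0.4,"x": 0,"y": -0.2,"z": 0,"rx": 0,"ry": 0,"rz": 0}
  ]
}}

```text
clock: 6.1
position: [0.4312, 0.152, 0.2017]
orientation: [2.185, 2.252, 0.011]
wrist_force: [0.4, 0.1, -0.5]
width: 0.0659
grip_force: 0.0
```

Call:
{"fn": "play_rows", "kwargs": {
  "commands": [
    {"jaw": -0.4,"x": 0,"y": -0.2,"z": 0,"rx": 0,"ry": 0,"rz": 0},
    {"jaw": -0.4,"x": 0,"y": -0.2,"z": 0,"rx": 0,"ry": 0,"rz": 0},
    {"jaw": -0.4,"x": 0,"y": -0.2,"z": 0,"rx": 0,"ry": 0,"rz": 0},
    {"jaw": -0.4,"x": 0,"y": -0.06,"z": 0,"rx": 0,"ry": 0,"rz": 0},
    {"jaw": -0.4,"x": 0,"y": 0,"z": 0,"rx": 0,"ry": 0,"rz": 0}
  ]
}}

```text
clock: 6.6
position: [0.4295, 0.0171, 0.197]
orientation: [-2.194, -2.248, 0.0]
wrist_force: [-1.1, 0.6, -0.0]
width: 0.0656
grip_force: 0.0
```

Call:
{"fn": "play_rows", "kwargs": {
  "commands": [
    {"jaw": -0.4,"x": 0,"y": 0,"z": -0.15,"rx": 0,"ry": 0,"rz": 0},
    {"jaw": -0.4,"x": 0,"y": 0,"z": -0.15,"rx": 0,"ry": 0,"rz": 0},
    {"jaw": -0.4,"x": 0,"y": 0,"z": -0.12,"rx": 0,"ry": 0,"rz": 0},
    {"jaw": -0.4,"x": 0,"y": 0,"z": -0.07,"rx": 0,"ry": 0,"rz": 0},
    {"jaw": -0.4,"x": 0,"y": 0.03,"z": 0,"rx": 0,"ry": 0,"rz": 0}
  ]
}}

```text
clock: 7.1
position: [0.4287, 0.0253, 0.0976]
orientation: [-2.189, -2.25, 0.004]
wrist_force: [-0.3, -0.4, 0.3]
width: 0.0655
grip_force: 0.0
```

```bash
python3 st.py; python3 - <<'E'
from h import *
a=optics.grab_frame("scene");b=optics.grab_frame("top")
a=cv2.resize(a[170:290,180:310],(390,360));b=cv2.resize(b[210:330,140:270],(390,360))
cv2.imwrite("pics/s5.png",np.hstack([a,b])[:,:,::-1])
E
```

```text
7.1 [0.4287 0.0253 0.0976] yaw 1.58 z [-0.004  0.    -1.   ] F [-0.28 -0.38  0.32] 0.06554603142451002
```

View pics/s5.png

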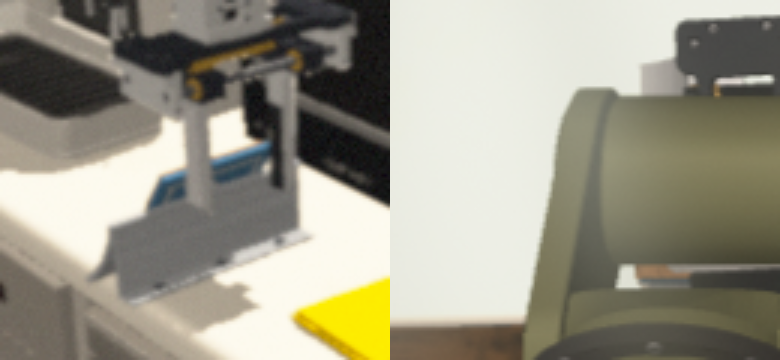

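Both fingers stand behind the blue face, just above the lip. Tipping slowly.

Call:
{"fn": "play_rows", "kwargs": {
  "commands": [
    {"jaw": -0.4,"x": 0,"y": 0.04,"z": 0,"rx": 0,"ry": 0,"rz": 0},
    {"jaw": -0.4,"x": 0,"y": 0.035,"z": 0,"rx": 0,"ry": 0,"rz": 0},
    {"jaw": -0.4,"x": 0,"y": 0.03,"z": 0,"rx": 0,"ry": 0,"rz": 0},
    {"jaw": -0.4,"x": 0,"y": 0.03,"z": 0,"rx": 0,"ry": 0,"rz": 0},
    {"jaw": -0.4,"x": 0,"y": 0.03,"z": 0,"rx": 0,"ry": 0,"rz": 0}
  ]
}}

```text
clock: 7.7
position: [0.4297, 0.0578, 0.0995]
orientation: [2.191, 2.251, 0.0]
wrist_force: [0.2, -1.4, 0.5]
width: 0.0658
grip_force: 0.4
```

Call:
{"fn": "play_rows", "kwargs": {
  "commands": [
    {"jaw": -0.4,"x": 0,"y": 0.03,"z": 0,"rx": 0,"ry": 0,"rz": 0},
    {"jaw": -0.4,"x": 0,"y": 0.03,"z": 0,"rx": 0,"ry": 0,"rz": 0},
    {"jaw": -0.4,"x": 0,"y": 0.03,"z": 0,"rx": 0,"ry": 0,"rz": 0},
    {"jaw": -0.4,"x": 0,"y": 0.025,"z": 0,"rx": 0,"ry": 0,"rz": 0},
    {"jaw": -0.4,"x": 0,"y": 0.025,"z": 0,"rx": 0,"ry": 0,"rz": 0}
  ]
}}

```text
clock: 8.2
position: [0.4296, 0.0858, 0.0992]
orientation: [-2.191, -2.251, 0.0]
wrist_force: [0.4, 0.3, 0.4]
width: 0.0658
grip_force: 0.1
```

```bash
python3 st.py; python3 - <<'E'
from h import *
a=optics.grab_frame("scene");b=optics.grab_frame("top")
a=cv2.resize(a[170:290,180:310],(390,360));b=cv2.resize(b[210:330,140:270],(390,360))
cv2.imwrite("pics/s6.png",np.hstack([a,b])[:,:,::-1])
E
```

```text
8.2 [0.4296 0.0858 0.0992] yaw 1.55 z [-0.  0. -1.] F [0.39 0.32 0.41] 0.06575055608844689
```

View pics/s6.png

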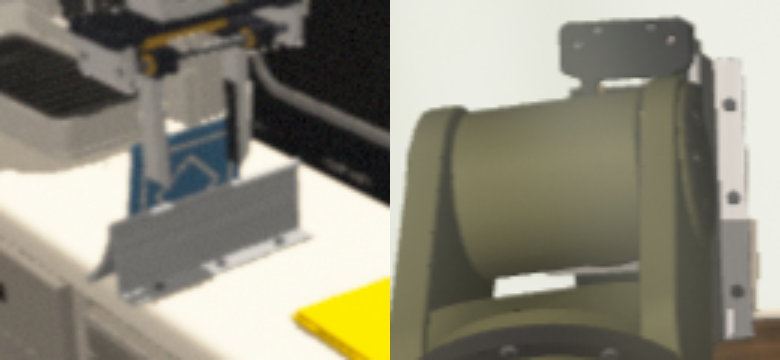

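The tile is nearly upright on the fingers; a little further.

Call:
{"fn": "play_rows", "kwargs": {
  "commands": [
    {"jaw": -0.4,"x": 0,"y": 0.025,"z": 0,"rx": 0,"ry": 0,"rz": 0},
    {"jaw": -0.4,"x": 0,"y": 0.025,"z": 0,"rx": 0,"ry": 0,"rz": 0},
    {"jaw": -0.4,"x": 0,"y": 0.025,"z": 0,"rx": 0,"ry": 0,"rz": 0},
    {"jaw": -0.4,"x": 0,"y": 0.025,"z": 0,"rx": 0,"ry": 0,"rz": 0},
    {"jaw": -0.4,"x": 0,"y": 0.025,"z": 0,"rx": 0,"ry": 0,"rz": 0}
  ]
}}

```text
clock: 8.8
position: [0.4296, 0.1108, 0.0993]
orientation: [2.191, 2.251, 0.0]
wrist_force: [-0.6, -0.2, -0.3]
width: 0.066
grip_force: 0.0
```

Call:
{"fn": "play_rows", "kwargs": {
  "commands": [
    {"jaw": -0.4,"x": 0,"y": 0.025,"z": 0,"rx": 0,"ry": 0,"rz": 0},
    {"jaw": -0.4,"x": 0,"y": 0.025,"z": 0,"rx": 0,"ry": 0,"rz": 0},
    {"jaw": -0.4,"x": 0,"y": 0,"z": 0,"rx": 0,"ry": 0,"rz": 0},
    {"jaw": -0.4,"x": 0,"y": 0,"z": 0,"rx": 0,"ry": 0,"rz": 0},
    {"jaw": -0.4,"x": 0,"y": 0,"z": 0,"rx": 0,"ry": 0,"rz": 0}
  ]
}}

```text
clock: 9.3
position: [0.4296, 0.1202, 0.0992]
orientation: [-2.191, -2.251, 0.0]
wrist_force: [-0.4, 0.4, 0.9]
width: 0.0659
grip_force: 0.0
```

Call:
{"fn": "play_rows", "kwargs": {
  "commands": [
    {"jaw": -0.4,"x": 0,"y": 0,"z": 0.15,"rx": 0,"ry": 0,"rz": 0},
    {"jaw": -0.4,"x": 0,"y": -0.15,"z": 0.2,"rx": 0,"ry": 0,"rz": 0},
    {"jaw": -0.4,"x": 0,"y": -0.2,"z": 0.2,"rx": 0,"ry": 0,"rz": 0},
    {"jaw": -0.4,"x": 0,"y": -0.2,"z": 0,"rx": 0,"ry": 0,"rz": 0},
    {"jaw": -0.4,"x": 0,"y": -0.2,"z": 0,"rx": 0,"ry": 0,"rz": 0}
  ]
}}

```text
clock: 9.8
position: [0.4297, -0.0266, 0.2057]
orientation: [2.189, 2.25, 0.002]
wrist_force: [0.7, -0.7, 0.2]
width: 0.0656
grip_force: 0.0
```

```bash
python3 st.py; python3 - <<'E'
from h import *
a=optics.grab_frame("scene");b=optics.grab_frame("top")
a=cv2.resize(a[150:350,150:420],(390,290));b=cv2.resize(b[180:330,100:302],(390,290))
cv2.imwrite("pics/s7.png",np.hstack([a,b])[:,:,::-1])
E
```

```text
9.8 [ 0.4297 -0.0266  0.2057] yaw 1.57 z [ 0.002 -0.    -1.   ] F [ 0.7  -0.68  0.18] 0.0655770670625973
```

View pics/s7.png

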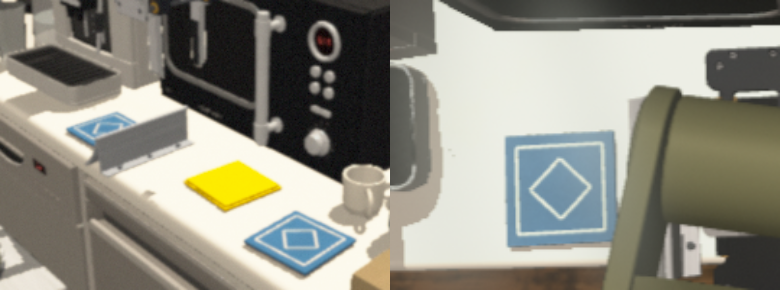

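The trivet lies blue side up in front of the upstand, and the other tile and the cup are in place. I'll check that it's flat by measuring its size and clearance from the foot.

```bash
python3 - <<'E'
from h import *
b=optics.grab_frame("top");m=tilemask(b,(95,60,40),(120,255,255))
for x0,x1 in((120,240),(390,480)):
    k=m.copy();k[:220]=0;k[316:]=0;k[:,:x0]=0;k[:,x1:]=0
    c=max(cv2.findContours(k,0,2)[0],key=cv2.contourArea)
    w=ray("top",c[:,0],.01)[:,:2].astype(np.float32);print(cv2.minAreaRect(w),w.min(0),w.max(0))
E
python3 st.py
```

```text
((0.4303550124168396, 0.18811815977096558), (0.08107344061136246, 0.0798632875084877), 2.2588322162628174) [0.3890654 0.1469995] [0.46980196 0.22812314]
((0.43668416142463684, -0.28459227085113525), (0.10814135521650314, 0.10835100710391998), 4.808715343475342) [ 0.37895077 -0.3420859 ] [ 0.4942514  -0.22781575]
9.95 [ 0.4295 -0.0267  0.2047] yaw 1.34 z [ 0. -0. -1.] F [-0.04  0.11  0.93] 0.06572857201436977
```

The inner frame measures 81 × 80 mm, so it's square and flat, and the near edge is about 15 mm clear of the foot. The robot is touching nothing.

```bash
python3 -c "from bench import robot; print(robot.finish_job())"
```

```text
the job is handed in; nothing more can be done
None
```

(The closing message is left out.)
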